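Find and reject the weak spring clip

ROBOT

A 6-joint arm with a two-finger parallel gripper is mounted at the origin on a cart in front of the work surface, level with it; the furniture and walls round the work are solid. World frame = base frame: x ahead of the robot, y to its left, z up, the work surface at z = 0. Lengths are in m, angles in rad, forces in N, time in s.
With the tool pointing down it reaches from about 0.375 to 0.975 m from the base axis. Payload 3.8 kg.
Tool frame: the origin (TCP) lies where the fingers leave the gripper's body, on its centre line; the fingertips stand 73 mm ahead of it and the grasp point (between the pads) lies 54 mm ahead of it; z points along the fingers, y is the line along which they close (so a half turn about z gives the same grasp; the last joint's range is limited). The gripper opens to 85 mm and grips with 20 to 120 N. Pads are 22 mm wide; open, the fingers measure 114 mm over their backs; the gripper's body (76 mm by 85 mm) begins 54 mm behind the grasp point. The pads swing forward as they close: fully open they stand 13 mm farther back than shut.
Start: joints at [1.073, 0.264, 1.604, -0, 1.274, -0.037], TCP at [0.3, 0.605, 0.304] pointing down, gripper open.
Joint ranges: [-2.63, 2.63], [-0.94, 2.18], [0.31, 2.57], [-1.31, 4.45], [0, 2.66], [-2.55, 2.55]. Speed limits (rad/s): [2.57, 2.57, 3.14, 3.14, 3.14, 3.14].

INTERFACE

Orientations are given as a rotation vector (axis times angle).
In Python, from workcell import read_state, viewer, bot gives the robot as it stands.
- The arm moves only by the tool jog_arm, never from a script. Its argument "increments" is a list that holds one entry, the list of rows, each a list of 7 numbers: the shift along the tool's x, y, z in units of 30 mm (1.0 is 30 mm), then the turn, a rotation vector about the tool's x, y, z in units of 6 degrees (1.0 is 6 degrees), then the opening, from -1 (shut) to 1 (fully open). A call has exactly 5 rows; each row shifts and turns the commanded pose from where the row before left it, along the tool's axes as they then stand; what a row does not reach is not made up. A row lasts 1/12 s, in which the tool goes at most 41.7 mm and 7.16 degrees, less where a joint would pass 70% of its speed; a pose out of reach is approached as far as the arm can. A call is refused whole if a number of a shift passes 1 or a number of a turn 1, either way. A call with a gripper value outside its range is refused whole. The fingers move at their own pace and stop on an object; "force" is the grip in N (left out, the last holds). Time passes only in rows, so rows that do not move let the fingers close, or fill a call up. It gives the time, the measured TCP pose, the force, the opening and the grip force at its end, in the units of the state.
- read_state(): the state, without advancing time (a new reading comes with each control period).
- viewer.read_camera(name): name is "scene" or "top" or "wrist"; returns (picture, depth): 384x512x3 uint8, blue, green, red; 384x512 float32, m along the optical axis (not along the pixel's ray), 0 where there is no reading.
- viewer.camera_params(name): a dict with "fx", "fy", "cx", "cy" (pixels), "R" (3x3) and "t" (3): a world point X has camera coordinates R X + t; the wrist camera has in their place "hand_eye" (4x4, takes a point from camera to tool coordinates, whose origin is the TCP and whose axes are the flange's). Camera axes: x right, y down, z forward; pixel columns grow to the right and rows downward; lengths in m; the calibration is good to about 2 mm. A picture is of the moment at which its call begins: read the wrist's pose just before it. camera_params takes no time and is no camera call.
- bot.finish_job(): hands the job in; it is judged then, once.
The state is a dict: "time": time; "q": joint angles; "joint_vel": joint speeds; "joint_torque": joint torques, N m; "tool_pos": TCP position; "tcp_rot": TCP orientation; "wrist_force": force on the tool from outside, world axes, zero at the start; "torque": the same for the moment, N m; "width": opening from 0.0 (shut) to 1.0 (fully open); "grip_force": force on a finger pad.
Only numpy, scipy, OpenCV 4.12 (cv2) and the standard library are available. Lean on these libraries where they do the work, as an engineer would, in place of code of your own. Each camera call takes 0.05 s, during which the arm holds its last target. There are 200 camera calls.

TASK

One of the three blue spring clips in the pull-test stands has gone weak: pull each clip's test card straight out by its orange tab, gently, without forcing it. A sound clip must bring its carriage fully forward to the stop while its card stays in, so stop pulling there; where the card slides out instead and the carriage stays back, draw it about 2 cm and no further. When all three are tried, lift out the weak clip with its card still in it and stand it upright in the shallow red tray; leave the sound ones forward in their stands and do not disturb the cup, the vial or the timer.

Things in the scene. Friction and masses are not known exactly. Their poses are not given: they have to be found in the camera images.
- clip_a: one of three identical-looking blue steel spring clips, on end in the carriage of stand_a with 2 mm play all round; weakness is not visible. 36 (x) x 26 (y) x 44 (z) mm, 0.12 kg. Origin: centre of its foot; z up, card sticks out to -x. Its rear half (x 0 to 18 mm) has parallel sides 26 mm apart: pinch there from above across y, fingertips 16 mm or more above the foot (nest cheeks)
- clip_b: one of three identical-looking blue steel spring clips, on end in the carriage of stand_b with 2 mm play all round; weakness is not visible. 36 (x) x 26 (y) x 44 (z) mm, 0.12 kg. Origin: centre of its foot; z up, card sticks out to -x. Its rear half (x 0 to 18 mm) has parallel sides 26 mm apart: pinch there from above across y, fingertips 16 mm or more above the foot (nest cheeks)
- clip_c: one of three identical-looking blue steel spring clips, on end in the carriage of stand_c with 2 mm play all round; weakness is not visible. 36 (x) x 26 (y) x 44 (z) mm, 0.12 kg. Origin: centre of its foot; z up, card sticks out to -x. Its rear half (x 0 to 18 mm) has parallel sides 26 mm apart: pinch there from above across y, fingertips 16 mm or more above the foot (nest cheeks)
- card_a (a joint): how far the test card of clip_a has slipped out of the clip (m), along the clip's -x; 0 = fully in, the start; hard stop at 0.045. It resists by the clip's grip alone, evenly along its travel, and stays where it is left. The weak clip lets it slide at about 3 N, a sound one only above 14 N
- card_b (a joint): how far the test card of clip_b has slipped out of the clip (m), along the clip's -x; 0 = fully in, the start; hard stop at 0.045. It resists by the clip's grip alone, evenly along its travel, and stays where it is left. The weak clip lets it slide at about 3 N, a sound one only above 14 N
- card_c (a joint): how far the test card of clip_c has slipped out of the clip (m), along the clip's -x; 0 = fully in, the start; hard stop at 0.045. It resists by the clip's grip alone, evenly along its travel, and stays where it is left. The weak clip lets it slide at about 3 N, a sound one only above 14 N
- tab_a (a point): centre of the orange ribbed tab on the test card of clip_a: 22 (x) x 12 (y) x 28 (z) mm, pinch across y from above; it lies 66 mm (plus card slip) from the clip's origin along -x, 27 mm above the clip's foot; axes as the clip's
- tab_b (a point): centre of the orange ribbed tab on the test card of clip_b: 22 (x) x 12 (y) x 28 (z) mm, pinch across y from above; it lies 66 mm (plus card slip) from the clip's origin along -x, 27 mm above the clip's foot; axes as the clip's
- tab_c (a point): centre of the orange ribbed tab on the test card of clip_c: 22 (x) x 12 (y) x 28 (z) mm, pinch across y from above; it lies 66 mm (plus card slip) from the clip's origin along -x, 27 mm above the clip's foot; axes as the clip's
- stand_a: fixed black pull-test stand, 84 x 62 mm, 8 mm thick, rails 14 mm high, with an aluminium carriage; a green strip shows behind the carriage when it is forward. Origin: on the table, under the middle of the nest when back; -x points to the front, towards the robot
- stand_b: fixed black pull-test stand, 84 x 62 mm, 8 mm thick, rails 14 mm high, with an aluminium carriage; a green strip shows behind the carriage when it is forward. Origin: on the table, under the middle of the nest when back; -x points to the front, towards the robot
- stand_c: fixed black pull-test stand, 84 x 62 mm, 8 mm thick, rails 14 mm high, with an aluminium carriage; a green strip shows behind the carriage when it is forward. Origin: on the table, under the middle of the nest when back; -x points to the front, towards the robot
- carriage_a (a joint): travel of the sliding carriage of stand_a (m) along the stand's -x: 0 = back, the start; the front stop lies 6 to 16 mm forward, set differently on each stand, to be felt. Slides at a pull of 6.5 N and stays where left. Clip foot 16 mm above the table; slotted front fence 20 to 29 mm in front of the nest's centre, 58 mm above the table (sill under the card 28 mm); cheeks and back 30 mm above the table
- carriage_b (a joint): travel of the sliding carriage of stand_b (m) along the stand's -x: 0 = back, the start; the front stop lies 6 to 16 mm forward, set differently on each stand, to be felt. Slides at a pull of 6.5 N and stays where left. Clip foot 16 mm above the table; slotted front fence 20 to 29 mm in front of the nest's centre, 58 mm above the table (sill under the card 28 mm); cheeks and back 30 mm above the table
- carriage_c (a joint): travel of the sliding carriage of stand_c (m) along the stand's -x: 0 = back, the start; the front stop lies 6 to 16 mm forward, set differently on each stand, to be felt. Slides at a pull of 6.5 N and stays where left. Clip foot 16 mm above the table; slotted front fence 20 to 29 mm in front of the nest's centre, 58 mm above the table (sill under the card 28 mm); cheeks and back 30 mm above the table
- reject_tray: fixed shallow open red tray on the table, 140 (x) x 180 (y) mm outside, walls 5 mm thick, rim 20 mm and inner floor 12 mm above the table. Origin: centre of its underside
- cup: clear plastic cup, 74 mm wide, 72 mm high, bystander; origin at the centre of its foot
- vial_red: small vial with a red cap, 23 mm wide, 58 mm high, bystander; origin at the centre of its foot
- timer: round white kitchen timer with a red knob, 69 mm wide, 48 mm high, bystander; origin at the centre of its foot
There are look-alikes about, which are no part of the job. What is shaped like the clip_c but purple is not meant.

How it is judged:
On the way:
1. all three are tried, the clips still in their stands: two carriages fully forward with the cards in, the third clip's card drawn out and its carriage back (((value of joint card_a between 0.014 and 0.036 m and value of joint carriage_a below 0.004 m and distance of clip_a from where it was at the start of the episode below 0.01 m and value of joint each of card_b, card_c below 0.003 m and value of joint carriage_b above 0.009 m and distance of each of clip_b, clip_c from where it was at the start of the episode below 0.022 m and angle between each of clip_b, clip_c's own z axis and vertical below 0.12 rad and value of joint carriage_c above 0.013 m) or (value of joint card_b between 0.014 and 0.036 m and value of joint carriage_b below 0.004 m and distance of clip_b from where it was at the start of the episode below 0.01 m and value of joint each of card_a, card_c below 0.003 m and value of joint carriage_a above 0.005 m and distance of each of clip_a, clip_c from where it was at the start of the episode below 0.022 m and angle between each of clip_a, clip_c's own z axis and vertical below 0.12 rad and value of joint carriage_c above 0.013 m) or (value of joint card_c between 0.014 and 0.036 m and value of joint carriage_c below 0.004 m and distance of clip_c from where it was at the start of the episode below 0.01 m and value of joint each of card_a, card_b below 0.003 m and value of joint carriage_a above 0.005 m and distance of each of clip_a, clip_b from where it was at the start of the episode below 0.022 m and angle between each of clip_a, clip_b's own z axis and vertical below 0.12 rad and value of joint carriage_b above 0.009 m))), for 0.2 s.
At the end, for the whole second after the job is handed in: the weak clip, its card 14 to 36 mm out, stands upright (0.12 rad) and still in the red tray, its origin within 48 mm (x) and 68 mm (y) of the centre, its carriage under 4 mm forward; the other two carriages are within 2 mm of their stops, clips upright in them, cards slipped under 3 mm (((value of joint card_a between 0.014 and 0.036 m and value of joint carriage_a below 0.004 m and x of clip_a in the frame of reject_tray between -0.048 and 0.048 m and y of clip_a in the frame of reject_tray between -0.068 and 0.068 m and z of clip_a in the frame of reject_tray between 0.009 and 0.016 m and angle between each of clip_a, clip_b, clip_c's own z axis and vertical below 0.12 rad and linear speed of clip_a below 0.02 m/s and value of joint each of card_b, card_c below 0.003 m and value of joint carriage_b above 0.009 m and distance of each of clip_b, clip_c from where it was at the start of the episode below 0.022 m and value of joint carriage_c above 0.013 m) or (value of joint card_b between 0.014 and 0.036 m and value of joint carriage_b below 0.004 m and x of clip_b in the frame of reject_tray between -0.048 and 0.048 m and y of clip_b in the frame of reject_tray between -0.068 and 0.068 m and z of clip_b in the frame of reject_tray between 0.009 and 0.016 m and angle between each of clip_b, clip_a, clip_c's own z axis and vertical below 0.12 rad and linear speed of clip_b below 0.02 m/s and value of joint each of card_a, card_c below 0.003 m and value of joint carriage_a above 0.005 m and distance of each of clip_a, clip_c from where it was at the start of the episode below 0.022 m and value of joint carriage_c above 0.013 m) or (value of joint card_c between 0.014 and 0.036 m and value of joint carriage_c below 0.004 m and x of clip_c in the frame of reject_tray between -0.048 and 0.048 m and y of clip_c in the frame of reject_tray between -0.068 and 0.068 m and z of clip_c in the frame of reject_tray between 0.009 and 0.016 m and angle between each of clip_c, clip_a, clip_b's own z axis and vertical below 0.12 rad and linear speed of clip_c below 0.02 m/s and value of joint each of card_a, card_b below 0.003 m and value of joint carriage_a above 0.005 m and distance of each of clip_a, clip_b from where it was at the start of the episode below 0.022 m and value of joint carriage_b above 0.009 m))); the robot touches nothing.
It fails at once if a clip is pressed against its stand or carriage with more than 40 N (contact force between clip_a and stand_a above 40 N or contact force between clip_b and stand_b above 40 N or contact force between clip_c and stand_c above 40 N).
It fails at once if a bystander (cup, vial, timer) is moved by more than 15 mm (distance of any of cup, vial_red, timer from where it was at the start of the episode above 0.015 m).
It also fails if it takes over 61 s, if anything falls off the work surface, if the arm or the gripper's body presses on something with over 40 N, if the wrist force passes 120 N, or if a joint passes its speed limit or range.

## Working session

There is one attempt and no reset: what is moved stays moved. The work goes in short steps, Python scripts to look and compute and a tool call to move; the robot and the scene stay as the last step left them, time stands still between calls to the robot, and variables do not carry over. Pictures are saved under pics/ and viewed, at most 10 in all, crops included, and the job is handed in when it is done.

Besides the shell and the picture viewer there is one more tool, called after "Request:" by a JSON object that holds its "name" and its "arguments". jog_arm: Moves the arm, as the interface text tells. Its arguments: {"type":"object","properties":{"increments":{"type":"array","items":{"type":"array","items":{"type":"array","items":{"type":"number"}}}},"force":{"type":"number"}},"required":["increments"]}

```bash
mkdir -p pics
python3 - <<'E'
from workcell import read_state, viewer, bot
import cv2,numpy as np
print(read_state())
for n in("scene","top"):
    p,d=viewer.read_camera(n); cv2.imwrite(f"pics/{n}0.png",p); np.save(f"pics/{n}0.npy",d); c=viewer.camera_params(n); print(n,c)
print(viewer.camera_params("wrist"))
E
```

```text
{'time': 0.0, 'q': array([ 1.07310060e+00,  2.64786288e-01,  1.60540368e+00,  4.62517798e-06,
        1.27366527e+00, -3.69062329e-02]), 'joint_vel': array([ 0.00124821, -0.00097441, -0.00174052, -0.00041427, -0.00014387,
        0.00026084]), 'joint_torque': array([-1.55045880e-03, -5.15089273e+01, -3.67316616e+01, -1.61788016e-04,
        1.31106822e-02, -2.57771319e-05]), 'tool_pos': array([0.2998741 , 0.60409472, 0.30252346]), 'tcp_rot': array([-0.71728414, -3.05799195,  0.00342536]), 'wrist_force': array([-0.42782576,  0.14940998,  0.17670075]), 'torque': array([0.05380132, 0.04017324, 0.03212813]), 'grip_force': 0.0, 'width': 0.9970458603156714}
scene {'fx': 384.7870963473042, 'fy': 384.7870963473042, 'cx': 261.8321730465144, 'cy': 189.76555014547154, 'R': array([[ 0.6101269 , -0.79186977, -0.02621903],
       [-0.43946954, -0.3107007 , -0.84281172],
       [ 0.65925085,  0.52574457, -0.5375695 ]]), 't': array([-0.36804285,  0.27713154,  0.72762317])}
top {'fx': 381.4158501255623, 'fy': 381.4158501255623, 'cx': 245.87890673360093, 'cy': 192.33271908239243, 'R': array([[ 0.03024541, -0.99932249, -0.0209707 ],
       [-0.99859016, -0.02929431, -0.0442667 ],
       [ 0.04362239,  0.02228   , -0.99879962]]), 't': array([-0.01049353,  0.53355476,  1.27902105])}
{'fx': 305.5294995476616, 'fy': 305.5294995476616, 'cx': 252.86083931506704, 'cy': 190.24123552535303, 'hand_eye': array([[ 4.08609672e-04, -9.52091615e-01, -3.05812672e-01,
         7.95435917e-02],
       [ 9.99999897e-01,  3.28870732e-04,  3.12264899e-04,
        -4.20592483e-04],
       [-1.96731954e-04, -3.05812768e-01,  9.52091651e-01,
        -7.07921682e-02],
       [ 0.00000000e+00,  0.00000000e+00,  0.00000000e+00,
         1.00000000e+00]])}
```

View pics/top0.png

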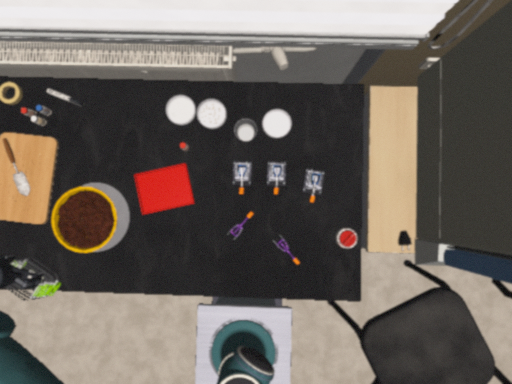

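View pics/scene0.png

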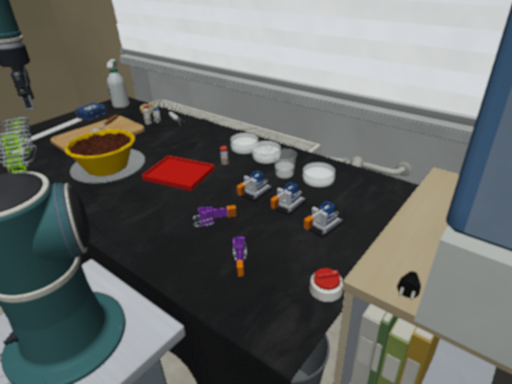

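The top view shows three stands with blue clips at about (242,175), (276,176) and (314,184), their orange tabs towards the robot. The tray is at (164,188) and the timer at (347,238). The purple look-alikes lie at (240,225) and (287,250).

```bash
cat > h.py <<'E'
from workcell import read_state, viewer, bot
import cv2,numpy as np
from scipy.spatial.transform import Rotation as Ro
def ray(n,u,v,s=None):
    c=viewer.camera_params(n); r=np.array([(u-c["cx"])/c["fx"],(v-c["cy"])/c["fy"],1.])
    if n=="wrist":
        H=c["hand_eye"]; T=np.eye(4); T[:3,:3]=Ro.from_rotvec(s["tcp_rot"]).as_matrix(); T[:3,3]=s["tool_pos"]; M=T@H
        return M[:3,3],M[:3,:3]@r
    return -c["R"].T@c["t"],c["R"].T@r
def at(n,u,v,z,s=None):
    o,d=ray(n,u,v,s); return o+d*(z-o[2])/d[2]
def dep(n,u,v,D,s=None):
    o,d=ray(n,u,v,s); return o+d*D
E
python3 - <<'E'
from h import *
p=cv2.imread("pics/top0.png"); d=np.load("pics/top0.npy")
h=cv2.cvtColor(p,cv2.COLOR_BGR2HSV)
def blobs(m,name,z,mn=8):
    n,l,st,c=cv2.connectedComponentsWithStats(m.astype(np.uint8))
    for i in range(1,n):
        if st[i,4]>=mn: print(name,c[i].round(1),st[i,4],at("top",*c[i],z).round(4),"depth z",dep("top",*c[i],d[int(c[i][1]),int(c[i][0])]).round(3), "ang",np.round(cv2.minAreaRect(np.argwhere(l==i)[:,::-1].astype(np.float32)),1) if 0 else cv2.minAreaRect(np.argwhere(l==i)[:,::-1].astype(np.float32)))
H,S,V=[h[...,i].astype(int) for i in range(3)]
blobs((H>5)&(H<16)&(S>180)&(V>150),"or",.057)
blobs(((H<4)|(H>175))&(S>150)&(V>120),"red",.02)
cv2.imwrite("pics/topc.png",cv2.resize(p[95:255,130:370],None,fx=3.3,fy=3.3,interpolation=cv2.INTER_CUBIC))
print(Ro.from_rotvec(read_state()["tcp_rot"]).as_matrix().round(3))
E
```

```text
or [240.9 190.4] 27 [0.5373 0.0208 0.057 ] depth z [0.537 0.021 0.06 ] ang ((241.0, 190.5), (5.0, 4.0), 90.0)
or [275.5 190.5] 21 [ 0.5404 -0.0921  0.057 ] depth z [ 0.54  -0.092  0.056] ang ((275.5, 190.5), (5.0, 3.0), 90.0)
or [312.  198.9] 22 [ 0.5167 -0.211   0.057 ] depth z [ 0.517 -0.211  0.056] ang ((312.0, 199.0), (6.0, 4.0), 90.0)
or [249.9 214.5] 24 [ 0.46   -0.0108  0.057 ] depth z [ 0.46  -0.011  0.041] ang ((250.00001525878906, 214.50001525878906), (3.535533905029297, 6.363961219787598), 45.0)
or [296.1 260.9] 22 [ 0.3149 -0.1646  0.057 ] depth z [ 0.313 -0.167  0.04 ] ang ((296.25, 260.75), (5.656853675842285, 3.535533905029297), 45.0)
red [ 23.5 109.9] 31 [0.7944 0.778  0.02  ] depth z [0.786 0.756 0.055] ang ((23.5, 110.0), (6.0, 5.0), 90.0)
red [182.3 144.6] 29 [0.689  0.2259 0.02  ] depth z [0.683 0.219 0.057] ang ((182.5, 144.5), (5.0, 5.0), 90.0)
red [163.6 188.4] 2252 [0.5384 0.2835 0.02  ] depth z [0.539 0.284 0.017] ang ((163.52703857421875, 188.3378448486328), (41.97617721557617, 53.943199157714844), 77.6609115600586)
red [347.1 238. ] 172 [ 0.3913 -0.336   0.02  ] depth z [ 0.393 -0.331  0.042] ang ((347.0, 238.0), (14.0, 14.0), 90.0)
[[-0.896  0.445 -0.001]
 [ 0.445  0.896 -0.002]
 [ 0.    -0.002 -1.   ]]
```

View pics/topc.png

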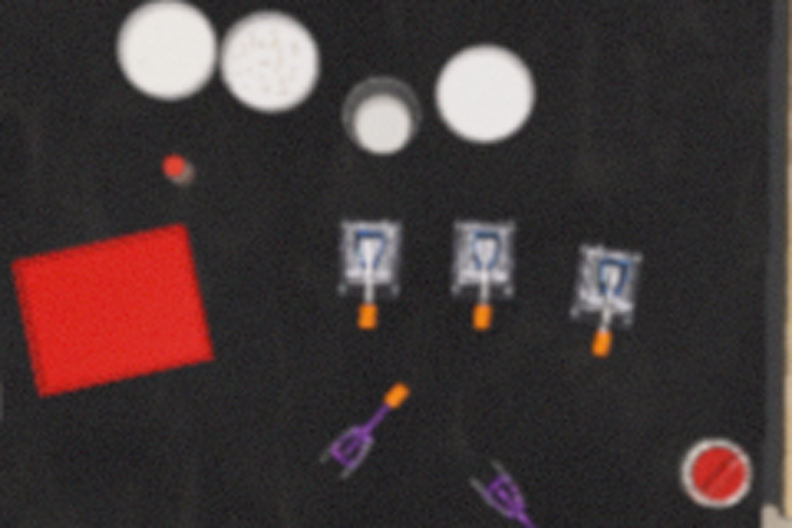

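The enlarged crop confirms three upright blue clips with tabs at about (368,317), (483,316) and (601,343). The third stand is turned by about 10°. I'll move above them for a wrist view.

Request:
{"name": "jog_arm", "arguments": {"increments": [[[0,-1,0,0,0,-0.88,1],[0,-1,0,0,0,-0.88,1],[0,-1,0,0,0,-0.88,1],[0,-1,0,0,0,-0.88,1],[0,-1,0,0,0,-0.88,1]]]}}

```text
time: 0.52
tool_pos: [0.2585, 0.46, 0.303]
tcp_rot: [0.009, -3.141, 0.002]
wrist_force: [0.5, -1.0, -0.2]
width: 1.0
grip_force: 0.0
```

Request:
{"name": "jog_arm", "arguments": {"increments": [[[-0.34,-0.9,0.1,0,0,0,1],[-0.34,-0.9,0.1,0,0,0,1],[-0.34,-0.9,0.1,0,0,0,1],[-0.34,-0.9,0.1,0,0,0,1],[-0.34,-0.9,0.1,0,0,0,1]]]}}

```text
time: 0.93
tool_pos: [0.3104, 0.325, 0.2883]
tcp_rot: [0.001, -3.141, 0.001]
wrist_force: [0.7, -0.1, 0.6]
width: 1.002
grip_force: 0.0
```

Request:
{"name": "jog_arm", "arguments": {"increments": [[[-0.34,-0.9,0.1,0,0,0,1],[-0.34,-0.9,0.1,0,0,0,1],[-0.34,-0.9,0.1,0,0,0,1],[-0.34,-0.9,0.1,0,0,0,1],[-0.34,-0.9,0.1,0,0,0,1]]]}}

```text
time: 1.35
tool_pos: [0.3614, 0.19, 0.2734]
tcp_rot: [0.0, -3.141, 0.0]
wrist_force: [0.6, -0.5, -0.7]
width: 1.001
grip_force: 0.0
```

Request:
{"name": "jog_arm", "arguments": {"increments": [[[-0.34,-0.9,0.1,0,0,0,1],[-0.34,-0.9,0.1,0,0,0,1],[-0.34,-0.9,0.1,0,0,0,1],[-0.34,-0.9,0.1,0,0,0,1],[-0.34,-0.9,0.1,0,0,0,1]]]}}

```text
time: 1.77
tool_pos: [0.4124, 0.0551, 0.2585]
tcp_rot: [-0.0, -3.141, -0.0]
wrist_force: [0.7, 0.4, 0.2]
width: 0.999
grip_force: 0.0
```

Request:
{"name": "jog_arm", "arguments": {"increments": [[[-0.34,-0.9,0.1,0,0,0,1],[-0.34,-0.9,0.1,0,0,0,1],[-0.34,-0.9,0.1,0,0,0,1],[-0.34,-0.9,0.1,0,0,0,1],[0,0,0,0,0,0,1]]]}}

```text
time: 2.18
tool_pos: [0.4543, -0.0552, 0.2463]
tcp_rot: [-0.005, -3.142, 0.003]
wrist_force: [0.0, -0.3, -0.1]
width: 1.0
grip_force: 0.0
```

Run:
```python
from h import *
s=read_state(); print(s["time"],s["tool_pos"],Ro.from_rotvec(s["tcp_rot"]).as_matrix().round(3),s["wrist_force"])
p,d=viewer.read_camera("wrist"); cv2.imwrite("pics/w1.png",p); np.savez("pics/w1.npz",d=d,tool_pos=s["tool_pos"],tcp_rot=s["tcp_rot"])
cv2.imwrite("pics/w1v.png",cv2.resize(p,(800,600),interpolation=cv2.INTER_CUBIC))
```

```text
2.1833 [ 0.45428256 -0.05516888  0.24628538] [[-1.     0.003 -0.   ]
 [ 0.003  1.    -0.002]
 [ 0.    -0.002 -1.   ]] [ 0.01759602 -0.3227075  -0.07766466]
```

View pics/w1v.png

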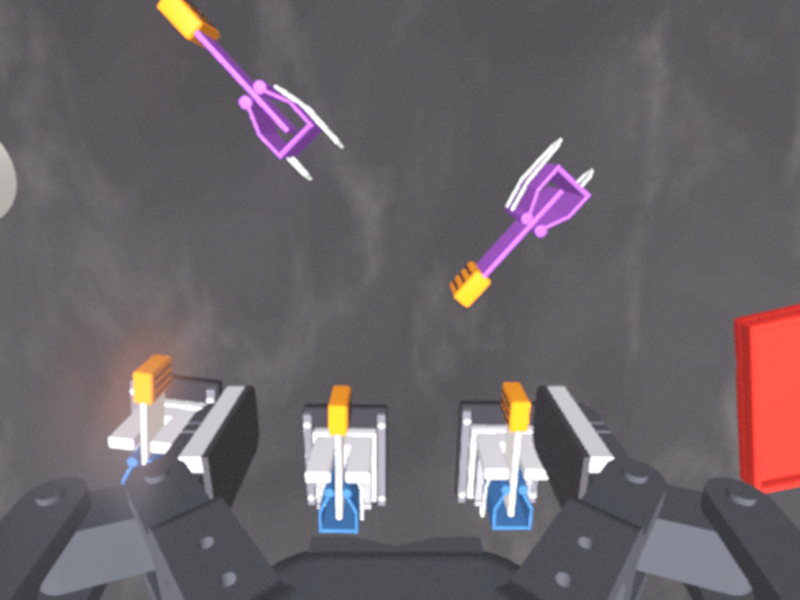

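The wrist view (800 px wide, top of the picture towards the robot) shows the tabs at about (150,380), (340,410) and (515,405). The clips are partly hidden behind the gripper. I'll back off and use depth for the tab and clip points.

Request:
{"name": "jog_arm", "arguments": {"increments": [[[0.5,-0.33,0,0,0,0,1],[0.5,-0.33,0,0,0,0,1],[0.5,-0.33,0,0,0,0,1],[0.5,-0.33,0,0,0,0,1],[0,0,0,0,0,0,1]]]}}

```text
time: 2.65
tool_pos: [0.3907, -0.091, 0.2462]
tcp_rot: [-0.001, -3.139, -0.0]
wrist_force: [0.0, 0.7, -0.0]
width: 1.0
grip_force: 0.0
```

```bash
cat >> h.py <<'E'
def cloud(D,s):
    c=viewer.camera_params("wrist"); v,u=np.mgrid[:384,:512]
    o,_=ray("wrist",0,0,s); H=c["hand_eye"]; R=Ro.from_rotvec(s["tcp_rot"]).as_matrix()@H[:3,:3]
    r=np.stack([(u-c["cx"])/c["fx"],(v-c["cy"])/c["fy"],np.ones_like(u)],-1)
    return o+(r*D[...,None])@R.T
def tabs(p,D,s,verbose=True):
    P=cloud(D,s); h=cv2.cvtColor(p,cv2.COLOR_BGR2HSV); H,S,V=[h[...,i].astype(int) for i in range(3)]
    for name,m,lo,hi in(("orange",(H>5)&(H<25)&(S>150)&(V>130),.052,.063),("blue",(H>95)&(H<120)&(S>130)&(V>60),.054,.066)):
        n,l,st,c=cv2.connectedComponentsWithStats(cv2.dilate(m.astype(np.uint8),np.ones((3,3))))
        for i in range(1,n):
            q=P[(l==i)&m&(P[...,2]>lo)&(P[...,2]<hi)&(D>0)]
            if len(q)>15:
                r=cv2.minAreaRect((q[:,:2]*1000).astype(np.float32))
                print(name,c[i].round(),len(q),"med",np.median(q,0).round(4),"rect",np.round(r[0],1),np.round(r[1],1),round(r[2],1))
E
python3 - <<'E'
from h import *
s=read_state(); print(s["time"],s["tool_pos"])
p,d=viewer.read_camera("wrist"); cv2.imwrite("pics/w2.png",p); np.savez("pics/w2.npz",d=d,tool_pos=s["tool_pos"],tcp_rot=s["tcp_rot"])
cv2.imwrite("pics/w2v.png",cv2.resize(p[200:384],(800,288),interpolation=cv2.INTER_CUBIC))
tabs(p,d,s)
E
```

```text
2.65 [ 0.39074466 -0.09097101  0.24615538]
orange [252. 308.] 44 med [ 0.5286 -0.0916  0.055 ] rect [530.4 -91.8] [12.   6.3] 80.2
orange [354. 318.] 19 med [0.5372 0.0154 0.0559] rect [539.3  15.4] [9.3 1. ] 1.1
```

View pics/w2v.png

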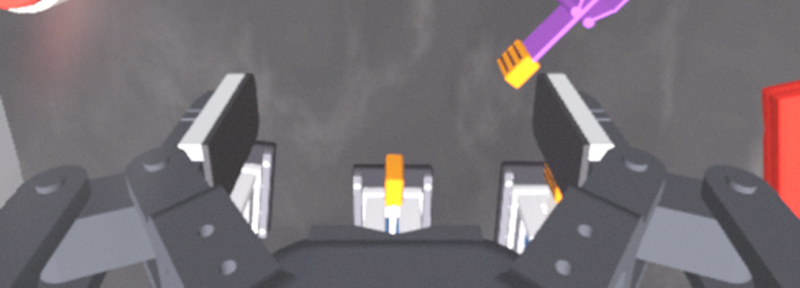

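The tabs are hidden behind the gripper from here, so this was the wrong way. I'll go forward instead.

Request:
{"name": "jog_arm", "arguments": {"increments": [[[-1,0,0,0,0,0,1],[-1,0,0,0,0,0,1],[-1,0,0,0,0,0,1],[-1,0,0,0,0,0,1],[-1,0,0,0,0,0,1]]]}}

```text
time: 3.12
tool_pos: [0.5454, -0.0897, 0.2467]
tcp_rot: [-0.001, 3.141, 0.001]
wrist_force: [-0.4, -0.1, 0.2]
width: 0.999
grip_force: 0.0
```

Request:
{"name": "jog_arm", "arguments": {"increments": [[[0,0,0,0,0,0,1],[0,0,0,0,0,0,1],[0,0,0,0,0,0,1],[0,0,0,0,0,0,1],[0,0,0,0,0,0,1]]]}}

```text
time: 3.53
tool_pos: [0.5424, -0.0907, 0.2468]
tcp_rot: [0.0, -3.141, -0.0]
wrist_force: [-0.1, 0.7, 1.0]
width: 1.001
grip_force: 0.0
```

Run:
```python
from h import *
s=read_state(); print(s["time"],s["tool_pos"])
p,d=viewer.read_camera("wrist"); cv2.imwrite("pics/w3.png",p); np.savez("pics/w3.npz",d=d,tool_pos=s["tool_pos"],tcp_rot=s["tcp_rot"])
cv2.imwrite("pics/w3v.png",cv2.resize(p,(800,600),interpolation=cv2.INTER_CUBIC))
tabs(p,d,s)
```

```text
3.5333 [ 0.54238349 -0.0907204   0.2468336 ]
orange [119. 154.] 379 med [ 0.5153 -0.2089  0.0574] rect [ 516. -210.] [12.3 21.6] 81.7
orange [375. 176.] 345 med [0.5352 0.02   0.0576] rect [536.4  21. ] [21.8 12.3] 0.9
orange [251. 179.] 318 med [ 0.5382 -0.0921  0.0576] rect [539.2 -92.1] [12.6 21.9] 87.1
blue [249. 250.] 316 med [ 0.6121 -0.0932  0.06  ] rect [605.1 -93.4] [24.2 36. ] 86.1
blue [118. 240.] 108 med [ 0.597  -0.2131  0.0604] rect [ 595.7 -217.6] [16.2 29.4] 27.8
blue [360. 237.] 109 med [0.5912 0.0129 0.0596] rect [593.9  13.3] [ 5.7 19.1] 76.9
blue [379. 247.] 170 med [0.602  0.0312 0.0601] rect [602.   29.5] [35.5  6.7] 13.1
```

View pics/w3v.png

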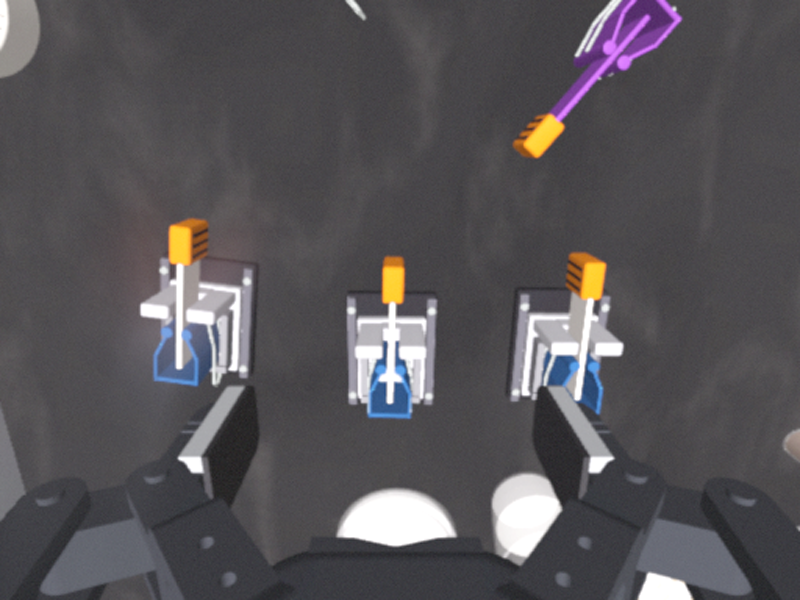

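All three tabs measure 22 x 12 mm at 57 mm height, as expected, and the middle clip sits 66 mm behind its tab. Next I'll refine the yaws.

Run:
```python
from h import *
p=cv2.imread("pics/w3.png"); z=np.load("pics/w3.npz"); P=cloud(z["d"],z)
h=cv2.cvtColor(p,cv2.COLOR_BGR2HSV); H,S,V=[h[...,i].astype(int) for i in range(3)]
bl=(H>95)&(H<125)&(S>100)&(V>40); orr=(H>5)&(H<25)&(S>150)&(V>130)
for n,t in(("R",(.516,-.210)),("M",(.5392,-.0921)),("L",(.5364,.021))):
    q=P[bl&(np.hypot(P[...,0]-t[0]-.066,P[...,1]-t[1])<.035)&(P[...,2]>.052)&(P[...,2]<.066)]
    r=cv2.minAreaRect((q[:,:2]*1000).astype(np.float32)); c=np.array(r[0])/1000
    w=P[(S<60)&(V>150)&(P[...,2]>.035)&(P[...,0]>t[0]+.013)&(P[...,0]<t[0]+.05)&(abs(P[...,1]-t[1])<.02)&(P[...,2]<.075)]
    print(n,len(q),np.round(r[0],1),np.round(r[1],1),r[2],"dist",np.hypot(*(c-t)),"yaw deg",np.degrees(np.arctan2(c[1]-t[1],c[0]-t[0])))
    for zz in np.arange(.035,.07,.005):
        k=w[(w[:,2]>=zz)&(w[:,2]<zz+.005)]
        if len(k)>25: f=cv2.fitLine((k[:,:2]).astype(np.float32),cv2.DIST_HUBER,0,.001,.001).ravel(); print("   card",round(zz,3),len(k),np.degrees(np.arctan(f[1]/f[0])).round(2), k[:,:2].mean(0).round(4))
```

```text
R 392 [ 581.6 -220. ] [26.7 36. ] 81.2373046875 dist 0.06640394643447349 yaw deg -8.690260477355489
   card 0.035 90 35.26 [ 0.5476 -0.2106]
   card 0.04 110 62.95 [ 0.5487 -0.2107]
   card 0.045 132 -7.57 [ 0.5497 -0.213 ]
   card 0.05 162 -11.31 [ 0.5509 -0.2123]
   card 0.055 418 78.73 [ 0.5528 -0.2127]
M 390 [605.4 -93.4] [25.2 36.9] 84.39582061767578 dist 0.06619546236231542 yaw deg -1.1201426560204821
   card 0.035 58 89.49 [ 0.577  -0.0923]
   card 0.04 62 89.48 [ 0.5772 -0.0921]
   card 0.045 69 89.47 [ 0.5773 -0.0918]
   card 0.05 70 89.79 [ 0.5772 -0.0932]
   card 0.055 400 85.56 [ 0.5771 -0.0926]
L 345 [602.   21.2] [26.  34.5] 89.25445556640625 dist 0.06556219292062955 yaw deg 0.147694001038232
   card 0.035 109 -66.78 [0.5689 0.0181]
   card 0.04 115 -89.4 [0.5695 0.0184]
   card 0.045 154 -88.43 [0.571  0.0191]
   card 0.05 185 -85.82 [0.5718 0.0195]
   card 0.055 426 88.21 [0.5742 0.0208]
```

Request:
{"name": "jog_arm", "arguments": {"increments": [[[0.1,-0.05,0.98,0,0,0.42,0.2],[0,0,0.98,0,0,0,0.2],[0,0,0.98,0,0,0,0.2],[0,0,0.98,0,0,0,0.2],[0,0,0.98,0,0,0,0.2]]]}}

```text
time: 4.0
tool_pos: [0.5399, -0.0927, 0.0994]
tcp_rot: [0.07, 3.139, -0.0]
wrist_force: [0.3, 0.4, 0.2]
width: 0.597
grip_force: 0.0
```

Request:
{"name": "jog_arm", "arguments": {"increments": [[[0,0,0,0,0,0,0.2],[0,0,0,0,0,0,0.2],[0,0,0,0,0,0,0.2],[0,0,0,0,0,0,0.2],[0,0,0,0,0,0,0.2]]]}}

```text
time: 4.42
tool_pos: [0.5421, -0.093, 0.1025]
tcp_rot: [0.069, 3.136, -0.001]
wrist_force: [0.6, -0.6, 0.0]
width: 0.597
grip_force: 0.0
```

Request:
{"name": "jog_arm", "arguments": {"increments": [[[0.08,0.03,0.06,0,0,0,-0.3],[0,0,0,0,0,0,-1],[0,0,0,0,0,0,-1],[0,0,0,0,0,0,-1],[0,0,0,0,0,0,-1]]], "force": 40}}

```text
time: 4.83
tool_pos: [0.538, -0.0915, 0.0985]
tcp_rot: [0.069, 3.141, 0.0]
wrist_force: [-1.9, -0.5, 3.3]
width: 0.136
grip_force: 44.3
```

Request:
{"name": "jog_arm", "arguments": {"increments": [[[0,0,0,0,0,0,-1],[0,0,0,0,0,0,-1],[0,0,0,0,0,0,-1],[0,0,0,0,0,0,-1],[0,0,0,0,0,0,-1]]]}}

```text
time: 5.25
tool_pos: [0.538, -0.0916, 0.0984]
tcp_rot: [-0.069, -3.141, -0.0]
wrist_force: [-3.2, 1.1, 5.2]
width: 0.131
grip_force: 44.5
```

Request:
{"name": "jog_arm", "arguments": {"increments": [[[0.03,0,0,0,0,0,-1],[0.03,0,0,0,0,0,-1],[0.03,0,0,0,0,0,-1],[0.03,0,0,0,0,0,-1],[0,0,0,0,0,0,-1]]]}}

```text
time: 5.67
tool_pos: [0.5352, -0.0917, 0.0984]
tcp_rot: [0.069, 3.139, -0.001]
wrist_force: [3.8, -0.2, 0.7]
width: 0.135
grip_force: 43.9
```

Request:
{"name": "jog_arm", "arguments": {"increments": [[[0.03,0,0,0,0,0,-1],[0.03,0,0,0,0,0,-1],[0.03,0,0,0,0,0,-1],[0,0,0,0,0,0,-1],[0,0,0,0,0,0,-1]]]}}

```text
time: 6.08
tool_pos: [0.5331, -0.0916, 0.0985]
tcp_rot: [0.069, 3.137, -0.001]
wrist_force: [5.4, -0.5, -0.4]
width: 0.131
grip_force: 43.5
```

Request:
{"name": "jog_arm", "arguments": {"increments": [[[0.03,0,0,0,0,0,-1],[0.03,0,0,0,0,0,-1],[0.03,0,0,0,0,0,-1],[0,0,0,0,0,0,-1],[0,0,0,0,0,0,-1]]]}}

```text
time: 6.5
tool_pos: [0.5304, -0.0916, 0.0985]
tcp_rot: [0.069, 3.137, -0.001]
wrist_force: [6.0, -1.0, -1.8]
width: 0.133
grip_force: 43.5
```

Request:
{"name": "jog_arm", "arguments": {"increments": [[[0.03,0,0,0,0,0,-1],[0.03,0,0,0,0,0,-1],[0.03,0,0,0,0,0,-1],[0,0,0,0,0,0,-1],[0,0,0,0,0,0,-1]]]}}

```text
time: 6.92
tool_pos: [0.5277, -0.0915, 0.0985]
tcp_rot: [0.069, 3.137, -0.001]
wrist_force: [6.2, -1.1, -1.7]
width: 0.135
grip_force: 43.5
```

Request:
{"name": "jog_arm", "arguments": {"increments": [[[0.02,0,0,0,0,0,-1],[0.02,0,0,0,0,0,-1],[0,0,0,0,0,0,-1],[0,0,0,0,0,0,-1],[0,0,0,0,0,0,-1]]]}}

```text
time: 7.33
tool_pos: [0.5266, -0.0915, 0.0985]
tcp_rot: [0.069, 3.137, -0.001]
wrist_force: [6.1, -0.3, -0.9]
width: 0.134
grip_force: 43.5
```

Request:
{"name": "jog_arm", "arguments": {"increments": [[[0.02,0,0,0,0,0,-1],[0.02,0,0,0,0,0,-1],[0,0,0,0,0,0,-1],[0,0,0,0,0,0,-1],[0,0,0,0,0,0,-1]]]}}

```text
time: 7.75
tool_pos: [0.5254, -0.0915, 0.0985]
tcp_rot: [0.069, 3.137, -0.002]
wrist_force: [6.2, -0.5, -1.4]
width: 0.133
grip_force: 43.5
```

Request:
{"name": "jog_arm", "arguments": {"increments": [[[0.02,0,0,0,0,0,-1],[0.02,0,0,0,0,0,-1],[0,0,0,0,0,0,-1],[0,0,0,0,0,0,-1],[0,0,0,0,0,0,-1]]]}}

```text
time: 8.17
tool_pos: [0.5242, -0.0914, 0.0985]
tcp_rot: [0.069, 3.137, -0.001]
wrist_force: [5.9, -1.1, -1.1]
width: 0.133
grip_force: 43.5
```

Request:
{"name": "jog_arm", "arguments": {"increments": [[[0.02,0,0,0,0,0,-1],[0.02,0,0,0,0,0,-1],[0,0,0,0,0,0,-1],[0,0,0,0,0,0,-1],[0,0,0,0,0,0,-1]]]}}

```text
time: 8.58
tool_pos: [0.523, -0.0914, 0.0985]
tcp_rot: [0.069, 3.137, -0.002]
wrist_force: [4.8, -1.3, -1.0]
width: 0.135
grip_force: 43.5
```

Run:
```python
from h import *
im=[]
for n,(a,b,c,e) in {"top":(150,215,225,335),"scene":(165,240,230,350)}.items():
    p,d=viewer.read_camera(n); cv2.imwrite(f"pics/{n}1.png",p); o=cv2.imread(f"pics/{n}0.png")
    for q in(o,p): im.append(cv2.resize(q[a:b,c:e],(400,260),interpolation=cv2.INTER_CUBIC))
cv2.imwrite("pics/cmp1.png",np.vstack([np.hstack(im[:2]),np.hstack(im[2:])]))
```

```text
(no output)
```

View pics/cmp1.png

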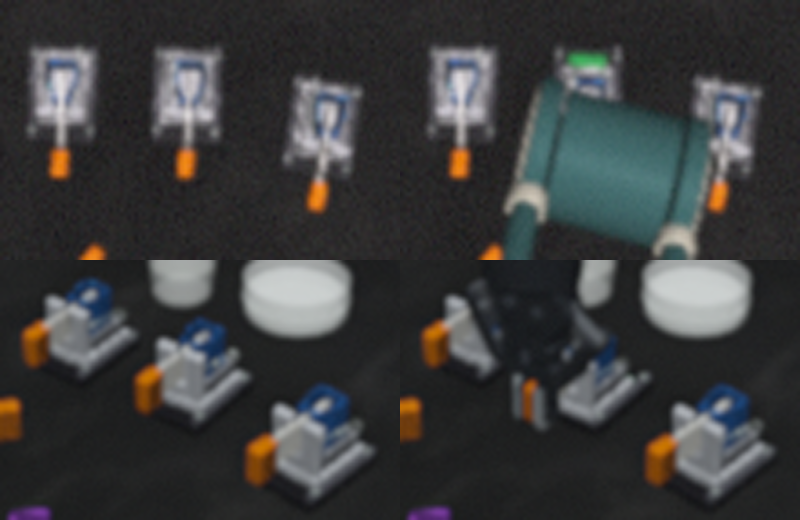

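The comparison shows a green strip behind the middle carriage at (588,60) in the top crop. The carriage is moving and this clip is sound, so I'll continue to the stop.

Request:
{"name": "jog_arm", "arguments": {"increments": [[[0.02,0,0,0,0,0,-1],[0.02,0,0,0,0,0,-1],[0,0,0,0,0,0,-1],[0,0,0,0,0,0,-1],[0,0,0,0,0,0,-1]]]}}

```text
time: 9.1
tool_pos: [0.5218, -0.0914, 0.0985]
tcp_rot: [0.069, 3.137, -0.002]
wrist_force: [5.9, -1.9, -0.6]
width: 0.131
grip_force: 43.5
```

Request:
{"name": "jog_arm", "arguments": {"increments": [[[0.02,0,0,0,0,0,-1],[0.02,0,0,0,0,0,-1],[0,0,0,0,0,0,-1],[0,0,0,0,0,0,-1],[0,0,0,0,0,0,-1]]]}}

```text
time: 9.52
tool_pos: [0.5206, -0.0914, 0.0985]
tcp_rot: [0.069, 3.137, -0.002]
wrist_force: [6.4, -1.8, -1.1]
width: 0.133
grip_force: 43.5
```

Request:
{"name": "jog_arm", "arguments": {"increments": [[[0.02,0,0,0,0,0,-1],[0.02,0,0,0,0,0,-1],[0,0,0,0,0,0,-1],[0,0,0,0,0,0,-1],[0,0,0,0,0,0,-1]]]}}

```text
time: 9.93
tool_pos: [0.52, -0.0913, 0.0985]
tcp_rot: [0.069, 3.136, -0.002]
wrist_force: [8.7, -2.0, -3.2]
width: 0.132
grip_force: 43.0
```

Request:
{"name": "jog_arm", "arguments": {"increments": [[[0.015,0,0,0,0,0,-1],[0,0,0,0,0,0,-1],[0,0,0,0,0,0,-1],[0,0,0,0,0,0,-1],[0,0,0,0,0,0,-1]]]}}

```text
time: 10.35
tool_pos: [0.5199, -0.0913, 0.0985]
tcp_rot: [0.069, 3.135, -0.002]
wrist_force: [9.9, -1.9, -4.4]
width: 0.128
grip_force: 42.8
```

The stop is felt at 18 mm of travel and 9.9 N with no more motion. I'll relax, release and go to the left clip.

Request:
{"name": "jog_arm", "arguments": {"increments": [[[-0.04,0,0,0,0,0,-1],[0,0,0,0,0,0,0.2],[0,0,0,0,0,0,0.2],[0,0,0,0,0,0,0.2],[0,0,0,0,0,0,0.2]]]}}

```text
time: 10.77
tool_pos: [0.5175, -0.0905, 0.0974]
tcp_rot: [-0.069, -3.138, -0.001]
wrist_force: [0.1, -0.6, -0.3]
width: 0.603
grip_force: 0.0
```

Request:
{"name": "jog_arm", "arguments": {"increments": [[[0,0,-0.8,0,0,-0.43,0.2],[0,0,-1,0,0,0,0.2],[0,0,-1,0,0,0,0.2],[-0.27,1,0,0,0,0,0.2],[-0.27,1,0,0,0,0,0.2]]]}}

```text
time: 11.18
tool_pos: [0.5362, -0.0314, 0.1849]
tcp_rot: [0.004, 3.137, -0.001]
wrist_force: [0.9, 0.4, -0.7]
width: 0.604
grip_force: 0.0
```

Request:
{"name": "jog_arm", "arguments": {"increments": [[[0,1,0,0,0,0,0.2],[0,0.74,0,0,0,0,0.2],[0,0,0,0,0,0,0.2],[0,0,0,0,0,0,0.2],[0,0,0,0,0,0,0.2]]]}}

```text
time: 11.6
tool_pos: [0.5343, 0.0212, 0.1818]
tcp_rot: [0.003, -3.141, 0.001]
wrist_force: [0.7, -0.2, -0.4]
width: 0.6
grip_force: 0.0
```

Run:
```python
from h import *
s=read_state(); print(s["time"],s["tool_pos"],s["wrist_force"])
p,d=viewer.read_camera("wrist"); cv2.imwrite("pics/w4.png",p)
tabs(p,d,s)
```

```text
11.6 [0.53429102 0.02117924 0.1817905 ] [ 0.74462106 -0.22881346 -0.42882486]
orange [ 94. 185.] 217 med [ 0.5165 -0.087   0.0568] rect [521.  -91.3] [12.1 20.8] 86.8
orange [253. 208.] 169 med [0.5337 0.0214 0.0567] rect [536.3  21.5] [21.2 12.6] 1.0
blue [253. 298.] 629 med [0.6071 0.0216 0.0599] rect [602.4  21.1] [35.9 25.2] 0.4
```

Request:
{"name": "jog_arm", "arguments": {"increments": [[[-0.05,0,0.7,0,0,0,0.2],[0,0,0.7,0,0,0,0.2],[0,0,0.7,0,0,0,0.2],[0,0,0.63,0,0,0,0.2],[0,0,0,0,0,0,0]]]}}

```text
time: 12.07
tool_pos: [0.5329, 0.0202, 0.0961]
tcp_rot: [-0.001, -3.134, 0.0]
wrist_force: [-0.6, -0.3, -0.2]
width: 0.5
grip_force: 0.0
```

Request:
{"name": "jog_arm", "arguments": {"increments": [[[0,0,0,0,0,0,-0.3],[0,0,0,0,0,0,-1],[0,0,0,0,0,0,-1],[0,0,0,0,0,0,-1],[0,0,0,0,0,0,-1]]]}}

```text
time: 12.48
tool_pos: [0.5372, 0.0213, 0.1016]
tcp_rot: [-0.002, 3.139, -0.0]
wrist_force: [-0.9, -0.6, 2.2]
width: 0.133
grip_force: 43.5
```

Request:
{"name": "jog_arm", "arguments": {"increments": [[[0,0,0,0,0,0,-1],[0.03,0,0,0,0,0,-1],[0.03,0,0,0,0,0,-1],[0.03,0,0,0,0,0,-1],[0,0,0,0,0,0,-1]]]}}

```text
time: 12.9
tool_pos: [0.5348, 0.0216, 0.1012]
tcp_rot: [-0.002, 3.138, 0.0]
wrist_force: [3.2, -0.3, 5.2]
width: 0.133
grip_force: 44.0
```

Request:
{"name": "jog_arm", "arguments": {"increments": [[[0.03,0,0,0,0,0,-1],[0.03,0,0,0,0,0,-1],[0.03,0,0,0,0,0,-1],[0,0,0,0,0,0,-1],[0,0,0,0,0,0,-1]]]}}

```text
time: 13.32
tool_pos: [0.5329, 0.0216, 0.1013]
tcp_rot: [-0.001, 3.137, 0.0]
wrist_force: [7.0, 0.2, 3.0]
width: 0.132
grip_force: 43.7
```

Request:
{"name": "jog_arm", "arguments": {"increments": [[[0.03,0,0,0,0,0,-1],[0.03,0,0,0,0,0,-1],[0,0,0,0,0,0,-1],[0,0,0,0,0,0,-1],[0,0,0,0,0,0,-1]]]}}

```text
time: 13.73
tool_pos: [0.5312, 0.0216, 0.1013]
tcp_rot: [-0.002, 3.137, 0.0]
wrist_force: [6.2, 0.3, 3.7]
width: 0.132
grip_force: 43.7
```

Request:
{"name": "jog_arm", "arguments": {"increments": [[[0.02,0,0,0,0,0,-1],[0.02,0,0,0,0,0,-1],[0,0,0,0,0,0,-1],[0,0,0,0,0,0,-1],[0,0,0,0,0,0,-1]]]}}

```text
time: 14.15
tool_pos: [0.53, 0.0216, 0.1013]
tcp_rot: [-0.002, 3.136, 0.0]
wrist_force: [5.4, 0.7, 2.9]
width: 0.135
grip_force: 43.7
```

Request:
{"name": "jog_arm", "arguments": {"increments": [[[0.02,0,0,0,0,0,-1],[0.02,0,0,0,0,0,-1],[0,0,0,0,0,0,-1],[0,0,0,0,0,0,-1],[0,0,0,0,0,0,-1]]]}}

```text
time: 14.57
tool_pos: [0.5288, 0.0216, 0.1013]
tcp_rot: [-0.001, 3.136, 0.0]
wrist_force: [5.6, -0.6, 3.0]
width: 0.131
grip_force: 43.7
```

Request:
{"name": "jog_arm", "arguments": {"increments": [[[0.02,0,0,0,0,0,-1],[0.02,0,0,0,0,0,-1],[0,0,0,0,0,0,-1],[0,0,0,0,0,0,-1],[0,0,0,0,0,0,-1]]]}}

```text
time: 14.98
tool_pos: [0.5276, 0.0216, 0.1012]
tcp_rot: [-0.001, 3.137, 0.0]
wrist_force: [5.7, 1.4, 3.1]
width: 0.131
grip_force: 43.7
```

Request:
{"name": "jog_arm", "arguments": {"increments": [[[0.02,0,0,0,0,0,-1],[0.02,0,0,0,0,0,-1],[0,0,0,0,0,0,-1],[0,0,0,0,0,0,-1],[0,0,0,0,0,0,-1]]]}}

```text
time: 15.4
tool_pos: [0.5272, 0.0216, 0.1013]
tcp_rot: [-0.001, 3.135, 0.001]
wrist_force: [9.0, 0.4, -0.5]
width: 0.128
grip_force: 43.3
```

Request:
{"name": "jog_arm", "arguments": {"increments": [[[0.015,0,0,0,0,0,-1],[0,0,0,0,0,0,-1],[0,0,0,0,0,0,-1],[0,0,0,0,0,0,-1],[0,0,0,0,0,0,-1]]]}}

```text
time: 15.82
tool_pos: [0.5271, 0.0217, 0.1013]
tcp_rot: [-0.001, 3.134, 0.001]
wrist_force: [11.2, -0.1, -1.1]
width: 0.128
grip_force: 43.1
```

The left clip is sound too, with its stop confirmed at 11 N. That leaves the right clip.

Request:
{"name": "jog_arm", "arguments": {"increments": [[[-0.04,0,0,0,0,0,-1],[0,0,0,0,0,0,0.2],[0,0,0,0,0,0,0.2],[0,0,0,0,0,0,0.2],[0,0,0,0,0,0,0.2]]]}}

```text
time: 16.23
tool_pos: [0.5233, 0.0215, 0.099]
tcp_rot: [0.002, -3.138, -0.0]
wrist_force: [0.7, -0.3, 0.7]
width: 0.599
grip_force: 0.0
```

Request:
{"name": "jog_arm", "arguments": {"increments": [[[0,0,-0.8,0,0,0,0.2],[0,0,-1,0,0,0,0.2],[0,0,-1,0,0,0,0.2],[0.1,-1,0,0,0,0,0.2],[0.1,-1,0,0,0,0,0.2]]]}}

```text
time: 16.65
tool_pos: [0.5202, -0.0382, 0.1866]
tcp_rot: [-0.007, 3.137, -0.001]
wrist_force: [-0.5, -1.0, -0.6]
width: 0.597
grip_force: 0.0
```

Request:
{"name": "jog_arm", "arguments": {"increments": [[[0.1,-1,0,0,0,0,0.2],[0.1,-1,0,0,0,0,0.2],[0,-1,0,0,0,0,0.2],[0,-1,0,0,0,0,0.2],[0,-1,0,0,0,0,0.2]]]}}

```text
time: 17.07
tool_pos: [0.512, -0.1896, 0.1835]
tcp_rot: [0.002, -3.14, -0.001]
wrist_force: [0.3, -0.3, -1.0]
width: 0.601
grip_force: 0.0
```

Request:
{"name": "jog_arm", "arguments": {"increments": [[[0,-0.72,0,0,0,0.75,0.2],[0,0,0,0,0,0.7,0.2],[0,0,0,0,0,0,0.2],[0,0,0,0,0,0,0.2],[0,0,0,0,0,0,0.2]]]}}

```text
time: 17.48
tool_pos: [0.5126, -0.2094, 0.1836]
tcp_rot: [-0.233, -3.132, -0.001]
wrist_force: [-0.1, 0.1, 0.1]
width: 0.601
grip_force: 0.0
```

Run:
```python
from h import *
s=read_state(); print(s["time"],s["tool_pos"],s["tcp_rot"])
p,d=viewer.read_camera("wrist"); cv2.imwrite("pics/w5.png",p)
tabs(p,d,s)
```

```text
17.4833 [ 0.51264294 -0.20944528  0.18362423] [-2.33124284e-01 -3.13156556e+00 -1.04315466e-03]
orange [415. 194.] 303 med [ 0.5183 -0.0963  0.0569] rect [521.  -92.4] [12.5 21.3] 88.4
orange [253. 210.] 251 med [ 0.5129 -0.2091  0.0569] rect [ 516.  -210.1] [12.1 21.9] 81.3
blue [252. 296.] 625 med [ 0.5849 -0.2214  0.06  ] rect [ 581.  -219.6] [25.5 35.9] 80.7
blue [430. 284.] 351 med [ 0.59   -0.0854  0.0595] rect [587.7 -86.6] [36.8  9.6] 3.5
blue [403. 276.] 214 med [ 0.5785 -0.1027  0.0592] rect [ 579.8 -102.5] [ 5.6 21.6] 73.0
```

Request:
{"name": "jog_arm", "arguments": {"increments": [[[-0.1,0,0.7,0,0,0,0.2],[0,0,0.7,0,0,0,0.2],[0,0,0.7,0,0,0,0.2],[0,0,0.68,0,0,0,0.2],[0,0,0,0,0,0,0]]]}}

```text
time: 17.95
tool_pos: [0.5131, -0.2083, 0.0965]
tcp_rot: [-0.232, -3.125, -0.005]
wrist_force: [-1.1, 1.5, -1.2]
width: 0.5
grip_force: 0.0
```

Request:
{"name": "jog_arm", "arguments": {"increments": [[[0,0,0,0,0,0,-0.3],[0,0,0,0,0,0,-1],[0,0,0,0,0,0,-1],[0,0,0,0,0,0,-1],[0,0,0,0,0,0,-1]]]}}

```text
time: 18.37
tool_pos: [0.5172, -0.2109, 0.1023]
tcp_rot: [0.236, 3.13, -0.001]
wrist_force: [0.9, 0.7, 2.5]
width: 0.131
grip_force: 43.6
```

Request:
{"name": "jog_arm", "arguments": {"increments": [[[0,0,0,0,0,0,-1],[0.03,0,0,0,0,0,-1],[0.03,0,0,0,0,0,-1],[0.03,0,0,0,0,0,-1],[0,0,0,0,0,0,-1]]]}}

```text
time: 18.78
tool_pos: [0.5148, -0.2108, 0.102]
tcp_rot: [0.237, 3.129, -0.002]
wrist_force: [2.7, -0.4, 6.6]
width: 0.135
grip_force: 44.2
```

Request:
{"name": "jog_arm", "arguments": {"increments": [[[0.03,0,0,0,0,0,-1],[0.03,0,0,0,0,0,-1],[0.03,0,0,0,0,0,-1],[0,0,0,0,0,0,-1],[0,0,0,0,0,0,-1]]]}}

```text
time: 19.2
tool_pos: [0.512, -0.2104, 0.1019]
tcp_rot: [0.237, 3.13, -0.002]
wrist_force: [2.8, -0.1, 6.2]
width: 0.125
grip_force: 44.3
```

The pull holds steady at 2.8 N, so this is the weak clip. I'll draw it out to about 2 cm.

Request:
{"name": "jog_arm", "arguments": {"increments": [[[0.05,0,0,0,0,0,-1],[0.05,0,0,0,0,0,-1],[0.05,0,0,0,0,0,-1],[0.05,0,0,0,0,0,-1],[0.05,0,0,0,0,0,-1]]]}}

```text
time: 19.62
tool_pos: [0.5046, -0.2093, 0.1018]
tcp_rot: [0.237, 3.129, -0.002]
wrist_force: [2.8, -0.6, 5.8]
width: 0.135
grip_force: 44.2
```

Request:
{"name": "jog_arm", "arguments": {"increments": [[[0.05,0,0,0,0,0,-1],[0.05,0,0,0,0,0,-1],[0.05,0,0,0,0,0,-1],[0.05,0,0,0,0,0,-1],[0,0,0,0,0,0,-1]]]}}

```text
time: 20.03
tool_pos: [0.4984, -0.2083, 0.1018]
tcp_rot: [0.237, 3.13, -0.002]
wrist_force: [1.9, 0.1, 6.3]
width: 0.132
grip_force: 44.3
```

Request:
{"name": "jog_arm", "arguments": {"increments": [[[0.05,0,0,0,0,0,-1],[0.05,0,0,0,0,0,-1],[0.02,0,0,0,0,0,-1],[0,0,0,0,0,0,-1],[0,0,0,0,0,0,-1]]]}}

```text
time: 20.45
tool_pos: [0.4946, -0.2077, 0.1014]
tcp_rot: [0.237, 3.131, -0.001]
wrist_force: [1.3, -1.5, 6.0]
width: 0.132
grip_force: 44.3
```

Request:
{"name": "jog_arm", "arguments": {"increments": [[[0,0,0,0,0,0,0.2],[0,0,0,0,0,0,0.2],[0,0,0,0,0,0,0.2],[0,0,0,0,0,0,0.2],[0,0,-0.8,0,0,0,0.2]]]}}

```text
time: 20.87
tool_pos: [0.4897, -0.2053, 0.1197]
tcp_rot: [-0.236, -3.122, -0.006]
wrist_force: [-0.7, 0.1, -0.4]
width: 0.601
grip_force: 0.0
```

Request:
{"name": "jog_arm", "arguments": {"increments": [[[0,0,-1,0,0,0,0.2],[0,0,-1,0,0,0,0.2],[-1,0,-0.5,0,0,0,0.2],[-1,0,0,0,0,0,0.2],[-0.5,0,0,0,0,0,0.2]]]}}

```text
time: 21.28
tool_pos: [0.5712, -0.2193, 0.202]
tcp_rot: [0.236, 3.128, -0.002]
wrist_force: [0.1, 0.2, 0.3]
width: 0.599
grip_force: 0.0
```

Request:
{"name": "jog_arm", "arguments": {"increments": [[[0,0,0,0,0,0,0.2],[0,0,0,0,0,0,0.2],[0,0,0,0,0,0,0.2],[0,0,0,0,0,0,0.2],[0,0,0,0,0,0,0.2]]]}}

```text
time: 21.7
tool_pos: [0.5668, -0.2182, 0.1991]
tcp_rot: [-0.237, -3.131, -0.001]
wrist_force: [0.1, -0.1, -0.8]
width: 0.601
grip_force: 0.0
```

Run:
```python
from h import *
s=read_state(); print(s["time"],s["tool_pos"],s["tcp_rot"])
p,d=viewer.read_camera("wrist"); cv2.imwrite("pics/w6.png",p); cv2.imwrite("pics/w6v.png",cv2.resize(p,(800,600),interpolation=cv2.INTER_CUBIC))
tabs(p,d,s)
```

```text
21.7 [ 0.56677591 -0.21817746  0.19908346] [-2.37008009e-01 -3.13087579e+00 -8.59899828e-04]
orange [252. 101.] 595 med [ 0.4935 -0.2077  0.0576] rect [ 493.8 -207.6] [12.3 21.3] 81.5
orange [420. 115.] 627 med [ 0.5207 -0.0932  0.0576] rect [521.5 -92.2] [12.4 21.6] 87.4
blue [418. 209.] 876 med [ 0.5896 -0.0957  0.0596] rect [587.2 -94.8] [26.9 35.8] 87.9
blue [252. 222.] 488 med [ 0.5853 -0.2217  0.0602] rect [ 578.8 -221.1] [25.1 35.9] 82.0
```

View pics/w6v.png

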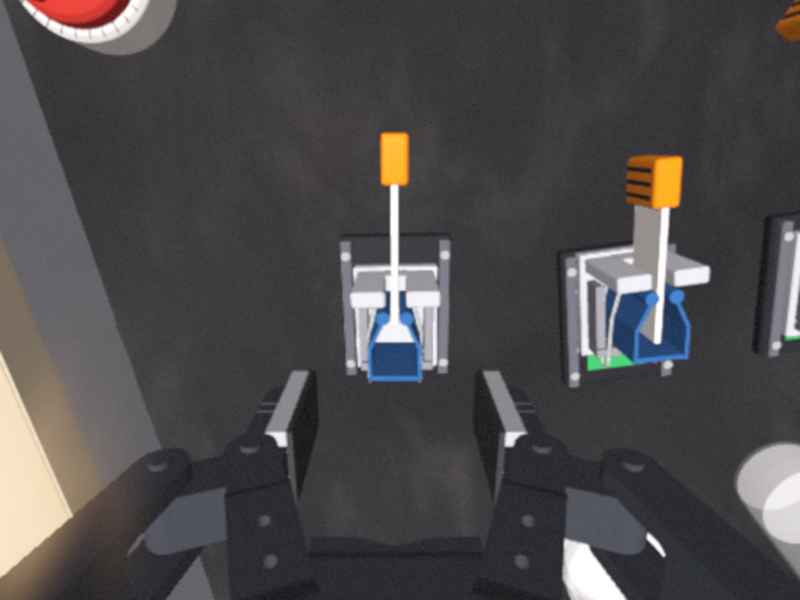

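The weak clip's card is out 20 mm (tab at (394,158), clip at (395,345)) and its carriage is back. The middle and left stands show green strips, so all three are tried. Next I'll pinch the weak clip at its rear half.

Request:
{"name": "jog_arm", "arguments": {"increments": [[[-0.73,-0.04,0,0,0,0,0.2],[0,0,0.9,0,0,0,0.2],[0,0,0.9,0,0,0,0.2],[0,0,0.7,0,0,0,0.2],[0,0,0.3,0,0,0,0.2]]]}}

```text
time: 22.17
tool_pos: [0.587, -0.222, 0.1122]
tcp_rot: [-0.236, -3.127, -0.003]
wrist_force: [-0.5, -0.6, -0.8]
width: 0.603
grip_force: 0.0
```

Request:
{"name": "jog_arm", "arguments": {"increments": [[[0,0,0,0,0,0,0.2],[0,0,0,0,0,0,0.2],[0,0,0,0,0,0,0.2],[0,0,0,0,0,0,0],[0,0,0,0,0,0,0]]]}}

```text
time: 22.58
tool_pos: [0.5906, -0.2235, 0.1177]
tcp_rot: [0.236, 3.13, -0.002]
wrist_force: [0.5, 0.4, -0.1]
width: 0.501
grip_force: 0.0
```

Request:
{"name": "jog_arm", "arguments": {"increments": [[[0.08,0.02,0.24,0,0,0,0],[0,0,0,0,0,0,0],[0,0,0,0,0,0,0],[0,0,0,0,0,0,-1],[0,0,0,0,0,0,-1]]], "force": 40}}

```text
time: 23.0
tool_pos: [0.5874, -0.222, 0.1087]
tcp_rot: [0.237, 3.132, -0.0]
wrist_force: [-0.4, 1.3, -0.7]
width: 0.292
grip_force: 41.2
```

Request:
{"name": "jog_arm", "arguments": {"increments": [[[0,0,0,0,0,0,-1],[0,0,0,0,0,0,-1],[0,0,0,0,0,0,-1],[0,0,0,0,0,0,-1],[0,0,0,0,0,0,-1]]]}}

```text
time: 23.42
tool_pos: [0.5874, -0.222, 0.1086]
tcp_rot: [0.237, 3.132, -0.0]
wrist_force: [0.8, 0.3, 0.5]
width: 0.293
grip_force: 41.3
```

Request:
{"name": "jog_arm", "arguments": {"increments": [[[0,0,-0.2,0,0,0,-1],[0,0,-0.3,0,0,0,-1],[0,0,-0.4,0,0,0,-1],[0,0,-0.4,0,0,0,-1],[0,0,-0.4,0,0,0,-1]]]}}

```text
time: 23.83
tool_pos: [0.5876, -0.2222, 0.1615]
tcp_rot: [0.237, 3.132, -0.001]
wrist_force: [0.5, -0.7, -1.8]
width: 0.297
grip_force: 41.1
```

Request:
{"name": "jog_arm", "arguments": {"increments": [[[0,0,-0.5,0,0,0,-1],[0,0,-0.5,0,0,0,-1],[0,0,-0.5,0,0,0,-1],[0,0,-0.3,0,0,0,-1],[0,0,0,0,0,0,-1]]]}}

```text
time: 24.25
tool_pos: [0.589, -0.2227, 0.2178]
tcp_rot: [0.236, 3.127, -0.003]
wrist_force: [0.8, 0.3, -0.1]
width: 0.296
grip_force: 41.2
```

Run:
```python
from h import *
s=read_state(); print(s["time"],s["tool_pos"],s["tcp_rot"],s["width"],s["wrist_force"])
p,d=viewer.read_camera("wrist"); q,_=viewer.read_camera("scene")
cv2.imwrite("pics/w7.png",np.hstack([cv2.resize(p,(400,300)),cv2.resize(q[130:280,200:400],(400,300),interpolation=cv2.INTER_CUBIC)]))
```

```text
24.25 [ 0.58898108 -0.22271928  0.21777082] [ 0.23626223  3.12654954 -0.00321369] 0.2960504282581966 [ 0.77862413  0.31900642 -0.07039559]
```

View pics/w7.png

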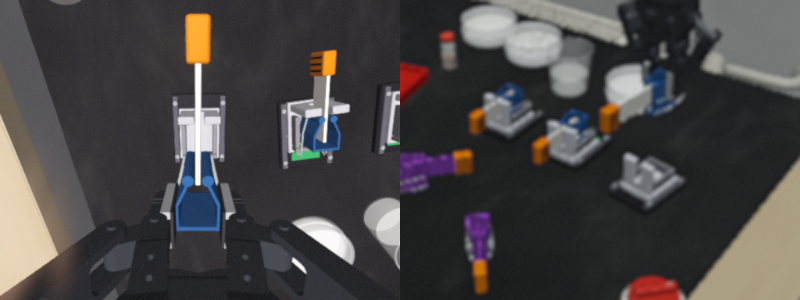

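The clip is held upright with its card, and its empty nest is still back. I'll carry it to the tray.

Request:
{"name": "jog_arm", "arguments": {"increments": [[[0,0.2,0,0,0,-0.5,-1],[0,0.4,0,0,0,-0.5,-1],[0,0.6,0,0,0,-0.45,-1],[0.05,0.8,0,0,0,0,-1],[0.05,0.8,0,0,0,0,-1]]]}}

```text
time: 24.77
tool_pos: [0.5862, -0.1375, 0.2119]
tcp_rot: [-0.0, -3.139, -0.001]
wrist_force: [0.9, -0.7, -1.6]
width: 0.295
grip_force: 41.2
```

Request:
{"name": "jog_arm", "arguments": {"increments": [[[0.05,0.8,0,0,0,0,-1],[0.05,0.8,0,0,0,0,-1],[0.05,0.8,0,0,0,0,-1],[0.05,0.8,0,0,0,0,-1],[0.05,0.8,0,0,0,0,-1]]]}}

```text
time: 25.18
tool_pos: [0.5783, -0.017, 0.212]
tcp_rot: [0.001, -3.139, -0.0]
wrist_force: [-0.2, 0.3, -1.1]
width: 0.296
grip_force: 41.2
```

Request:
{"name": "jog_arm", "arguments": {"increments": [[[0.05,0.8,0,0,0,0,-1],[0.05,0.8,0,0,0,0,-1],[0.05,0.8,0,0,0,0,-1],[0.05,0.8,0,0,0,0,-1],[0.05,0.8,0,0,0,0,-1]]]}}

```text
time: 25.6
tool_pos: [0.5708, 0.1028, 0.212]
tcp_rot: [0.002, -3.139, 0.001]
wrist_force: [0.3, -0.3, -1.5]
width: 0.295
grip_force: 41.2
```

Request:
{"name": "jog_arm", "arguments": {"increments": [[[0.05,0.8,0,0,0,0,-1],[0.05,0.8,0,0,0,0,-1],[0.05,0.8,0,0,0,0,-1],[0.05,0.8,0,0,0,0,-1],[0.05,0.7,0,0,0,0,-1]]]}}

```text
time: 26.02
tool_pos: [0.5631, 0.22, 0.212]
tcp_rot: [0.002, -3.139, 0.001]
wrist_force: [-0.1, -0.2, -0.9]
width: 0.295
grip_force: 41.2
```

Request:
{"name": "jog_arm", "arguments": {"increments": [[[0.05,0.6,0,0,0,0,-1],[0.05,0.5,0,0,0,0,-1],[0.05,0.3,0,0,0,0,-1],[0,0.1,0,0,0,0,-1],[0,0,0,0,0,0,-1]]]}}

```text
time: 26.43
tool_pos: [0.5594, 0.2641, 0.213]
tcp_rot: [0.003, -3.141, 0.001]
wrist_force: [-0.5, 0.3, -1.3]
width: 0.293
grip_force: 41.2
```

Run:
```python
from h import *
s=read_state(); print(s["time"],s["tool_pos"],s["tcp_rot"],s["width"],s["wrist_force"])
p,d=viewer.read_camera("wrist"); P=cloud(d,s); tabs(p,d,s)
h=cv2.cvtColor(p,cv2.COLOR_BGR2HSV); m=((h[...,0]<4)|(h[...,0]>175))&(h[...,1]>150)&(d>0)&(P[...,2]<.03)
q=P[m]; 
f=q[(q[:,2]>.008)&(q[:,2]<.0155)]; print(len(f),np.median(q[:,2]),np.median(f,0),f.min(0),f.max(0))
r=cv2.minAreaRect((q[:,:2]*1000).astype(np.float32)); print(r)
h2=((h[...,0]>5)&(h[...,0]<25)&(h[...,1]>150)&(h[...,2]>130)); print(np.median(P[h2],0))
b=(h[...,0]>95)&(h[...,0]<125)&(h[...,1]>100)&(h[...,2]>40);k=P[b]; k=k[abs(k[:,0]-s["tool_pos"][0])<.06]
print(np.percentile(k[:,2],[1,50,97,99]))
```

```text
26.4333 [0.55941696 0.26405699 0.21298733] [ 3.04256674e-03 -3.14074566e+00  1.01492438e-03] 0.2934543095774808 [-0.54115287  0.3053371  -1.25795888]
orange [499.  47.] 578 med [0.4498 0.4338 0.0573] rect [451.9 436.5] [60.8  9.5] 16.7
24559 0.012981670737206685 [0.52714987 0.29510793 0.01284934] [0.45366227 0.18607103 0.00828698] [0.62128168 0.38455223 0.01549483]
((540.7825927734375, 286.19952392578125), (149.603515625, 192.7613525390625), 14.056551933288574)
[0.45993465 0.42911634 0.06455561]
[0.03070795 0.15611674 0.16586327 0.16756498]
```

Request:
{"name": "jog_arm", "arguments": {"increments": [[[0,0.5,0.6,0,0,0,-1],[0,0,0.7,0,0,0,-1],[0,0,0.7,0,0,0,-1],[0,0,0.6,0,0,0,-1],[0,0,0.4,0,0,0,-1]]]}}

```text
time: 26.9
tool_pos: [0.5589, 0.2772, 0.1214]
tcp_rot: [-0.0, -3.139, 0.003]
wrist_force: [-0.3, -0.4, -0.8]
width: 0.297
grip_force: 41.2
```

Request:
{"name": "jog_arm", "arguments": {"increments": [[[0,0,0,0,0,0,-1],[0,0,0,0,0,0,-1],[0,0,0,0,0,0,-1],[0,0,0,0,0,0,-1],[0,0,0,0,0,0,-1]]]}}

```text
time: 27.32
tool_pos: [0.5607, 0.2792, 0.1253]
tcp_rot: [-0.001, 3.139, 0.002]
wrist_force: [-0.4, 1.0, -1.6]
width: 0.297
grip_force: 41.2
```

Touchdown is expected at TCP z of about 0.105, so I'll creep down.

Request:
{"name": "jog_arm", "arguments": {"increments": [[[0,0,0.15,0,0,0,-1],[0,0,0.15,0,0,0,-1],[0,0,0.15,0,0,0,-1],[0,0,0.1,0,0,0,-1],[0,0,0,0,0,0,-1]]]}}

```text
time: 27.73
tool_pos: [0.5588, 0.2785, 0.1057]
tcp_rot: [0.002, -3.139, 0.002]
wrist_force: [0.2, 0.4, -1.0]
width: 0.295
grip_force: 41.2
```

Request:
{"name": "jog_arm", "arguments": {"increments": [[[0,0,0,0,0,0,-1],[0,0,0,0,0,0,-1],[0,0,0,0,0,0,-1],[0,0,0,0,0,0,-1],[0,0,0,0,0,0,-1]]]}}

```text
time: 28.15
tool_pos: [0.5599, 0.2789, 0.1074]
tcp_rot: [-0.002, 3.141, 0.0]
wrist_force: [-0.8, -0.7, -0.4]
width: 0.294
grip_force: 41.2
```

Request:
{"name": "jog_arm", "arguments": {"increments": [[[0,0,0.03,0,0,0,-1],[0,0,0.03,0,0,0,-1],[0,0,0,0,0,0,-1],[0,0,0,0,0,0,-1],[0,0,0,0,0,0,-1]]]}}

```text
time: 28.57
tool_pos: [0.5597, 0.2788, 0.1052]
tcp_rot: [0.002, -3.141, 0.0]
wrist_force: [0.4, 0.0, -0.7]
width: 0.293
grip_force: 41.2
```

Request:
{"name": "jog_arm", "arguments": {"increments": [[[0,0,0.03,0,0,0,-1],[0,0,0,0,0,0,-1],[0,0,0,0,0,0,-1],[0,0,0,0,0,0,-1],[0,0,0,0,0,0,-1]]]}}

```text
time: 28.98
tool_pos: [0.5599, 0.2789, 0.1046]
tcp_rot: [-0.002, 3.141, 0.0]
wrist_force: [0.4, -0.2, 2.1]
width: 0.296
grip_force: 41.4
```

The foot is down in the tray (+2 N). I'll release gently and lift straight up.

Request:
{"name": "jog_arm", "arguments": {"increments": [[[0,0,0.01,0,0,0,-0.35],[0,0,0,0,0,0,-0.2],[0,0,0,0,0,0,0],[0,0,0,0,0,0,0.2],[0,0,0,0,0,0,0.2]]]}}

```text
time: 29.4
tool_pos: [0.5596, 0.2788, 0.104]
tcp_rot: [0.002, -3.141, 0.0]
wrist_force: [0.0, 0.5, -0.7]
width: 0.599
grip_force: 0.0
```

Request:
{"name": "jog_arm", "arguments": {"increments": [[[0,0,-0.3,0,0,0,0.2],[0,0,-0.6,0,0,0,0.2],[0,0,-0.8,0,0,0,0.2],[0,0,-1,0,0,0,0.2],[0,0,-1,0,0,0,0.2]]]}}

```text
time: 29.82
tool_pos: [0.5592, 0.2786, 0.2161]
tcp_rot: [0.002, -3.14, 0.001]
wrist_force: [0.6, 0.2, -0.9]
width: 0.599
grip_force: 0.0
```

Request:
{"name": "jog_arm", "arguments": {"increments": [[[0.5,0,-0.5,0,0,0,0.2],[0.5,0,0,0,0,0,0.2],[0.5,0,0,0,0,0,0.2],[0,0,0,0,0,0,0.2],[0,0,0,0,0,0,0.2]]]}}

```text
time: 30.23
tool_pos: [0.5144, 0.2789, 0.2309]
tcp_rot: [-0.003, 3.141, 0.001]
wrist_force: [-0.7, 0.8, -1.0]
width: 0.601
grip_force: 0.0
```

Run:
```python
from h import *
s=read_state(); print(s["time"],s["tool_pos"],s["wrist_force"])
p,d=viewer.read_camera("wrist"); q,_=viewer.read_camera("scene"); t,_=viewer.read_camera("top"); tabs(p,d,s)
P=cloud(d,s); h=cv2.cvtColor(p,cv2.COLOR_BGR2HSV); b=(h[...,0]>95)&(h[...,0]<125)&(h[...,1]>100)&(h[...,2]>40)&(d>0); print(np.percentile(P[b][:,2],[50,90,98]))
cv2.imwrite("pics/w8.png",np.vstack([np.hstack([cv2.resize(p,(400,300)),cv2.resize(q[130:280,130:360],(400,300),interpolation=cv2.INTER_CUBIC)]),cv2.resize(t[95:215,120:370],(800,300),interpolation=cv2.INTER_CUBIC)]))
```

```text
30.2333 [0.51439546 0.27885002 0.23085457] [-0.69160302  0.78353988 -1.03747538]
orange [459.  82.] 417 med [0.4287 0.4338 0.0577] rect [430.1 436.2] [14.6 90.1] 89.9
orange [253. 130.] 379 med [0.4654 0.2791 0.0537] rect [465.7 279.2] [11.4 20.9] 89.9
blue [253. 227.] 223 med [0.5492 0.2803 0.0565] rect [550.8 279.5] [23.3 34.4] 89.3
[0.04140668 0.05663896 0.05743352]
```

View pics/w8.png

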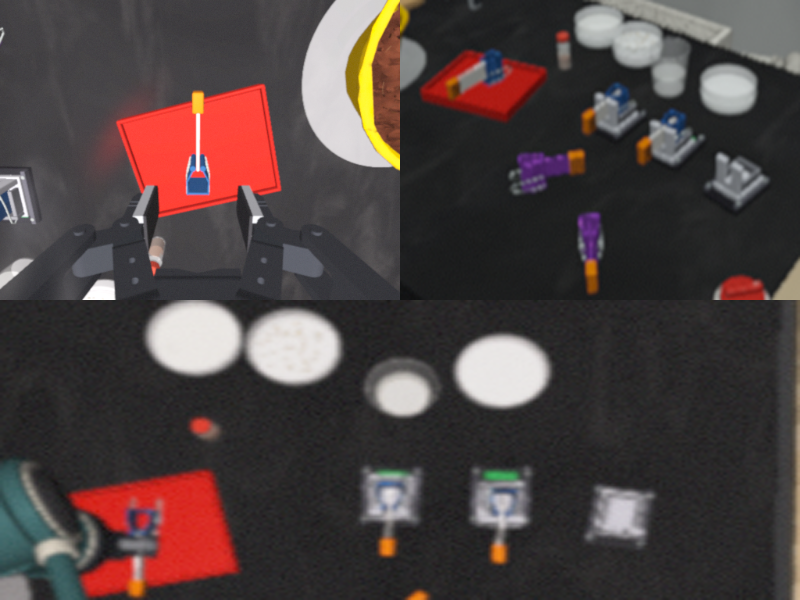

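The clip stands upright in the tray (top at 56 mm, slip about 19 mm). Both sound clips are forward with green showing, the empty carriage is back, and the cup, vial and timer are undisturbed.

```bash
python3 -c "
from workcell import bot
print(bot.finish_job())"
```

```text
the job is handed in; nothing more can be done
None
```

The weak clip was in the right-hand stand as seen from the robot. It now stands upright in the red tray with its card about 19 mm out, the two sound clips are forward at their stops, and the job is handed in; no verdict came back.

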